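# Close the tray of a cam press and hold its lever at top lift

## Task

The little cam press on the workbench is loaded: push its tray fully home first, then swing the press's cam lever up from its rest until the cam is at its highest lift, which is with the lever arm standing straight up. The lever springs back if let go and the lift drops again past the top, so finish holding the lever steady at the top in the fingers, with the tray still home; leave the other things on the bench where they are.

Things in the scene. Friction and masses are not known exactly. Their poses are not given: they have to be found in the camera images.
- press: Grey steel cam press fixed to the bench, place and yaw vary. Base plate 170 (x) by 180 (y) mm; body 130 by 120 mm, flat top 115 mm high (bolt heads 120). Origin: centre of its underside on the bench; z up. Its -x points out of the open front, where the tray slides out; its +y side carries the eccentric cam in its strap (top of it at 125 mm with the lever up) and the lever.
- tray (a joint): How far the aluminium tray is out of the press, m: 0 fully home (hard stop), at most 0.08. It opens along the press's -x with about 2 N of friction, stays where it is left, starts 45 to 70 mm out. It rides on the press bed, so the lever lifts it by 6 mm. A wooden blank is fixed in it.
- tray_knob (a point): Top centre of the tray's upright round black knob: 18 mm diameter, 68 mm tall, on the tray's flat front lip (37 mm above the bench), so its top is 105 mm above the bench. At press y 0. With the tray home it is 100 mm in front (-x) of the press's origin, 35 mm from the press body.
- lever (a joint): Angle of the cam lever, rad: 0 at rest on its stop, the arm leaning to the front (press -x) 25 degrees above level; grows as the arm swings up, then over to the back. Highest lift at 1.134, arm straight up; beyond it the lift falls, to a stop at 1.734. A return spring pulls it to 0 with 0.15 to 0.6 N m (4 to 5 N at the handle at the top).
- handle: The lever: cam, steel arm (12 mm round bar) and cross handle; turns with joint lever. Its origin lies on the lever's axis, at press x -30, y 0, z 75 mm. The arm runs at press y +88 mm.
- handle_grip (a point): Near the middle of the lever's cross handle: a black round bar, 18 mm diameter, 75 mm long along press y (y 92 to 167 mm; this point at 132), sticking out from the end of the arm like a crank handle. It circles lever_pivot at radius 130 mm in the press's x-z plane: 130 mm above the bench at rest, 205 mm at the top. Can be pinched from above across press x; the bar may turn in the fingers.
- lever_pivot (a point): Fixed point on the lever's axis (which is parallel to the press's y), level with the middle of the handle: press x -30, y 132, z 75 mm.
- dye_jar: Bystander, leave alone: amber glass jar with black lid, 56 mm across, 85 mm tall, origin under its centre; stands beside the press on the side away from the lever
- spool: Bystander, leave alone: empty wooden thread spool standing upright, 48 mm across, 55 mm tall, origin under its centre; front right of the press
- rivet_tin: Bystander, leave alone: low metal tin, 60 mm across, 45 mm tall, origin under its centre; beyond the lever on the left of the press
- mallet: Bystander, leave alone: hammer with a wooden handle lying on the table at the left
- awl: Bystander, leave alone: awl (like a screwdriver) lying on the table at the right
- die_stamp: Bystander, leave alone: steel hand stamp standing upright, 18 mm shank, 24 mm head, 90 mm tall, at the right
- glue_pot: Bystander, leave alone: terracotta-coloured jar with black lid, 72 mm across, 100 mm tall, at the left

How it is judged (in metres and radians):
On the way, in this order (a step that is already met when the one before it is completed fails the run):
1. the tray is pushed fully home, the lever still down at rest (value of joint tray below 0.005 m and value of joint lever below 0.25 rad), for 0.2 s.
2. the lever stands at the top of the cam's lift, tray home (value of joint tray below 0.005 m and value of joint lever between 0.934 and 1.334 rad), for 0.2 s.
At the end, for the whole second after the job is handed in: The tray is home (within 5 mm), the lever is within 0.2 rad of straight up (joint 1.134) and still (under 0.1 rad/s), and the fingers hold its handle (contact force over 1.5 N) (all of step 2 and velocity of joint lever between -0.1 and 0.1 rad/s and contact force between the fingers and handle above 1.5 N); the arm keeps its last pose, push and grip.
It fails at once if the lever is raised (over 0.5 rad) while the tray is more than 10 mm out (value of joint lever above 0.5 rad and value of joint tray above 0.01 m).
It fails at once if a bystander is moved more than 30 mm (distance of any of dye_jar, spool, rivet_tin, mallet, awl, die_stamp, glue_pot from where it was at the start of the episode above 0.03 m).
It also fails if it takes over 46 s, if anything falls off the work surface, if the arm or the gripper's body presses on something with over 40 N, if the wrist force passes 120 N, or if a joint passes its speed limit or range.

## Robot

A 6-joint arm with a two-finger parallel gripper is mounted at the origin on the work surface. World frame = base frame: x ahead of the robot, y to its left, z up, the work surface at z = 0. Lengths are in mm, angles in rad, forces in N, time in s.
With the tool pointing down it reaches from about 275 to 825 mm from the base axis. Payload 4.9 kg.
Tool frame: the origin (TCP) lies midway between the tips of the shut fingers; the grasp point (between the pads) lies 19 mm behind it (arm.pinch_z is the distance from the TCP to the grasp point, in mm); y points along the fingers, x is the direction in which the jaws open and shut, and the axes are right-handed (so a half turn about y gives the same grasp; the last joint's range is limited). The gripper opens to 85 mm and grips with 20 to 120 N. Pads are 22 mm wide; open, the fingers measure 114 mm over their backs; the gripper's body (76 mm by 85 mm) begins 54 mm behind the grasp point. The pads swing forward as they close: fully open they stand 13 mm farther back than shut.
Start: joints at [0.991, 0.326, -0.193, 1.052, 0, 1.437], TCP at [237.146, 496.266, 231.281] pointing down, gripper open.
Joint ranges: [-2.65, 2.65], [-0.97, 1.79], [-1.3, 1.35], [-1.93, 2.1], [-1.47, 1.37], [-3.14, 3.14]. Speed limits (rad/s): [2.57, 2.57, 3.14, 3.14, 3.14, 3.14].

## Interface

Orientations are given as a unit quaternion [w, x, y, z].
In Python, from bench import arm gives the robot as it stands.
- The arm moves only by the tool step_arm, never from a script. Its argument "steps" is a list of rows, each a list of 3 entries, a list of its own where there are three numbers: the shift along the tool's x, y, z in mm, then the turn, a rotation vector about the tool's x, y, z in rad, then the finger opening in mm, from 0 to 85.4. In form: [[[tx, ty, tz], [ax, ay, az], claw], ...]. A call has 1 to 20 rows; each row is the pose to reach, as a shift and turn from the pose measured when the call began, along the tool's axes at that moment; what a row does not reach only later rows make up. A row lasts 1/10 s, in which the tool goes at most 50 mm and 8.59 degrees, less where a joint would pass 70% of its speed; a pose out of reach is approached as far as the arm can. A call with a gripper value outside its range is refused whole. The fingers move at their own pace and stop on an object; "newtons" is the grip in N (left out, the last holds). Time passes only in rows, so rows that repeat a pose let the fingers close. It gives the time, the measured TCP pose, the force and the opening at its end, in the units of the state.
- arm.state(): the state, without advancing time (a new reading comes with each control period).
- arm.get_image(name): name is "side" or "top" or "wrist"; returns the picture (400x640x3 uint8, red, green, blue); there is no depth.
- arm.get_calibration(name): a dict with "camera_matrix" (3x3 intrinsics, pixels), "distortion" ([k1, k2, p1, p2, k3] as OpenCV has them; the pictures are not rectified), "rvec" (rotation vector, rad) and "tvec" (3), from world to camera coordinates, as OpenCV has them. Camera axes: x right, y down, z forward; pixel columns grow to the right and rows downward; lengths in mm; the calibration is good to about 2 mm. A picture is of the moment at which its call begins: read the wrist's pose just before it. get_calibration takes no time and is no camera call; for the wrist camera it gives the pose at the moment of the call.
- arm.sign_off(): hands the job in, once; it reports no verdict.
Trained networks look in the newest picture that a camera, given by its name, has taken for a name from the list of things; names that differ only in an ending like _2 or _b are one class to them, and where a whole thing is asked for, a point or a joint stands for the part that bears it (a point fixed in the world has none). Each returns a list of dicts, best first, with "conf" (0 to 1); they miss things now and then, are a little off and sometimes report something else, mostly with a low value. They report only what shows in the picture. A call takes as long as a camera call.
- arm.spot_in(name, camera): "bbox" ([left, top, right, bottom] in pixels, round what is visible of it).
The state is a dict: "time": time; "q": joint angles; "dq": joint speeds; "tau": joint torques, N m; "tcp_pos": TCP position; "orientation": TCP orientation; "ft_force": force on the tool from outside, world axes, zero at the start; "torque": the same for the moment, N m; "grip_width": opening from 0.0 (shut) to 1.0 (fully open).
Only numpy, scipy, OpenCV 4.12 (cv2) and the standard library are available. Lean on these libraries where they do the work, as an engineer would, in place of code of your own. Each camera call takes 0.05 s, during which the arm holds its last target. There are 200 camera calls.

## Working session

There is one attempt and no reset: what is moved stays moved. The work goes in short steps, Python scripts to look and compute and a tool call to move; the robot and the scene stay as the last step left them, time stands still between calls to the robot, and variables do not carry over. Pictures are saved under pics/ and viewed, about 8 in all and at most 12, crops included, and the job is handed in when it is done.

Besides the shell and the picture viewer there is one more tool, called after "Request:" as name(argument=value, ...) on one line, values as JSON. step_arm: Moves the arm, as the interface text tells. Its arguments: {"type":"object","properties":{"steps":{"type":"array"},"newtons":{"type":"number"}},"required":["steps"]}

```bash
mkdir -p pics
cat > h.py <<'E'
import numpy as np,cv2
from scipy.spatial.transform import Rotation as R
from bench import arm
def cal(n):
    c=arm.get_calibration(n);return [np.array(c[k],float) for k in("camera_matrix","distortion","rvec","tvec")]
def proj(c,P): return cv2.projectPoints(np.array(P,float).reshape(-1,1,3),c[2],c[3],c[0],c[1])[0].reshape(-1,2)
def atz(c,uv,z):
    n=cv2.undistortPoints(np.array(uv,float).reshape(1,1,2),c[0],c[1]).ravel()
    Rm=cv2.Rodrigues(c[2])[0];o=-Rm.T@c[3].ravel();d=Rm.T@np.array([*n,1]);return o+d*(z-o[2])/d[2]
def save(n,f): cv2.imwrite('pics/'+f,cv2.cvtColor(arm.get_image(n),cv2.COLOR_RGB2BGR))
E
python3 - <<'E'
from h import *
s=arm.state();print(s)
for n in("top","side"):
    save(n,n+'0.png');c=cal(n);print(n,(-cv2.Rodrigues(c[2])[0].T@c[3].ravel()).round())
    for k in("press","tray_knob","handle_grip","handle","dye_jar","spool","rivet_tin","glue_pot"):
        print(k,[(np.round(d["bbox"]),round(d["conf"],2)) for d in arm.spot_in(k,n)[:2]])
E
```

```text
{'time': 0.0, 'q': array([ 9.90771985e-01,  3.26962291e-01, -1.93591578e-01,  1.05202273e+00,
       -1.25403616e-05,  1.43658420e+00]), 'dq': array([-0.00054811, -0.00051613,  0.00098312, -0.0019154 , -0.00188755,
        0.00028014]), 'tau': array([-1.47373623e-03, -4.43398547e+01,  2.62437487e+01,  1.54275825e-02,
       -1.19796277e-04, -9.11729785e-06]), 'tcp_pos': array([236.82384654, 495.73973641, 230.48891091]), 'orientation': array([-0.59789627,  0.59842714,  0.37652631, -0.37766777]), 'ft_force': array([-0.35104236, -0.50165917,  0.42616609]), 'torque': array([-0.00431907,  0.01477898,  0.03783856]), 'grip_width': 0.9999053230389456}
top [ 357.   -5. 1420.]
press [(array([296., 140., 384., 221.]), 0.86)]
tray_knob [(array([332., 183., 360., 223.]), 0.81)]
handle_grip [(array([297., 161., 337., 196.]), 0.53)]
handle [(array([300., 163., 336., 200.]), 0.87)]
dye_jar [(array([394., 173., 411., 188.]), 0.66)]
spool []
rivet_tin [(array([285., 149., 299., 167.]), 0.63)]
glue_pot [(array([186., 162., 213., 189.]), 0.94)]
side [  107. -1147.   799.]
press [(array([310., 173., 405., 259.]), 0.94)]
tray_knob [(array([306., 206., 356., 241.]), 0.88)]
handle_grip [(array([315., 171., 365., 211.]), 0.6)]
handle [(array([314., 174., 362., 209.]), 0.57), (array([307., 210., 356., 240.]), 0.19)]
dye_jar [(array([374., 248., 395., 286.]), 0.89), (array([298., 137., 319., 164.]), 0.57)]
spool [(array([331., 254., 348., 282.]), 0.61)]
rivet_tin []
glue_pot [(array([298., 135., 316., 166.]), 0.67)]
```

Run:
```python
import cv2
a=cv2.imread('pics/top0.png')[120:245,240:440];b=cv2.imread('pics/side0.png')[150:300,270:430]
cv2.imwrite('pics/topc.png',cv2.resize(a,None,fx=4,fy=4,interpolation=2));cv2.imwrite('pics/sidec.png',cv2.resize(b,None,fx=4,fy=4,interpolation=2))
```

```text
(no output)
```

View pics/topc.png

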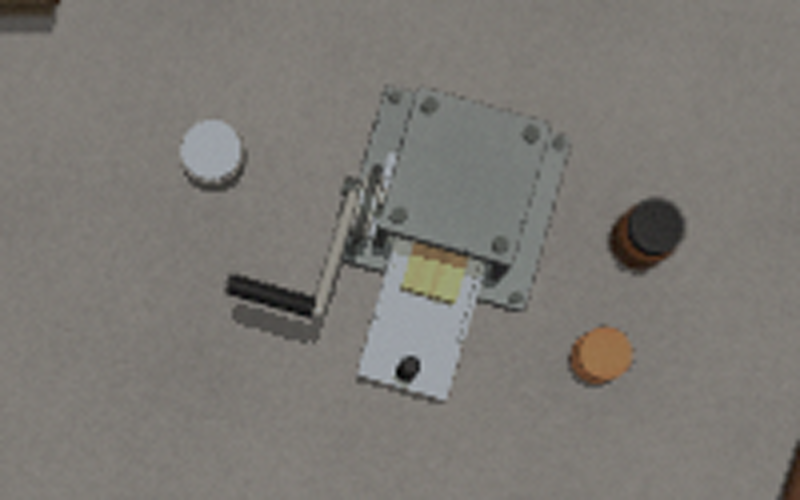

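View pics/sidec.png

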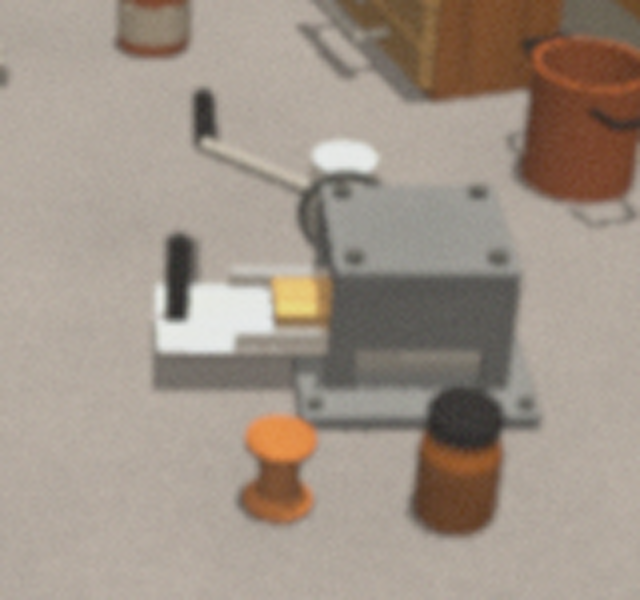

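The top crop shows the bolt heads on the top plate at (430,104), (531,133), (398,214) and (500,244). The handle bar runs from (230,285) to (313,305), and the knob is at about (408,367). The lever is at rest and the tray is out, pointing down-left in the picture.

```bash
cat >> h.py <<'E'
def fitpose():
    c=cal("top")
    px=lambda p:(240+p[0]/4-.4,120+p[1]/4-.4)
    b=[atz(c,px(p),120)[:2] for p in[(430,104),(531,133),(398,214),(500,244)]]
    o=np.mean(b,0);x=(b[0]-b[2])+(b[1]-b[3]);y=(b[0]-b[1])+(b[2]-b[3])
    h=[atz(c,px(p),130)[:2] for p in[(230,285),(313,305)]]
    k=atz(c,px((408,368)),105)[:2]
    return o,np.arctan2(x[1],x[0]),np.arctan2(-y[0],y[1]),h,k
E
python3 - <<'E'
from h import *
o,a,a2,h,k=fitpose();print(o,a,a2,h,k)
yaw=(a+a2)/2;Rm=np.array([[np.cos(yaw),-np.sin(yaw)],[np.sin(yaw),np.cos(yaw)]])
print("press frame: h",[(Rm.T@(p-o)).round(1) for p in h],"knob",(Rm.T@(k-o)).round(1))
print("expected handle x -147.8, y 92..167")
# other estimate via handle mid + knob y, side camera check
c=cal("side")
P=lambda x,y,z:np.array([*(o+Rm@[x,y]),z])
for q in[(-147.8,132,130),(-147.8,92,130),(-147.8,167,130),(*(Rm.T@(k-o)),105),(-65,-60,115),(65,-60,115),(-65,60,115)]:
    u=proj(c,P(*q))[0];print(q,((u-[270,150])*4).round())
E
```

```text
[ 623.42400056 -130.63356849] -0.29215855388301454 -0.29557620878475316 [array([527.64390542,  69.38226608]), array([ 5.10162525e+02, -2.24279526e-01])] [458.52570409 -80.55597589]
press frame: h [array([-149.6,  163.7]), array([-146.2,   92. ])] knob [-172.3    0.2]
expected handle x -147.8, y 92..167
(-147.8, 132, 130) [203. 117.]
(-147.8, 92, 130) [205. 143.]
(-147.8, 167, 130) [202.  96.]
(np.float64(-172.33451644781013), np.float64(0.16703123221051186), 105) [173. 236.]
(-65, -60, 115) [332. 271.]
(65, -60, 115) [522. 272.]
(-65, 60, 115) [318. 182.]
```

```bash
cat >> h.py <<'E'
O=np.array([623.4,-130.6]);YAW=-.294
RP=np.array([[np.cos(YAW),-np.sin(YAW)],[np.sin(YAW),np.cos(YAW)]])
def pose():
    s=arm.state();w=s["orientation"];return s,np.array(s["tcp_pos"]),R.from_quat([*w[1:],w[0]])
def rel(targets,sg=1):
    s,p,r=pose();x=sg*np.array([*RP[:,0],0]);y=np.array([0,0,-1.]);T=R.from_matrix(np.c_[x,y,np.cross(x,y)])
    print("t",round(s["time"],2),"press tcp",(RP.T@(p[:2]-O)).round(1),p[2].round(1),"F",np.round(s["ft_force"],1),"w",round(s["grip_width"]*85.4,1),"q",np.round(s["q"],2))
    for t in targets: print(t,r.inv().apply(np.array([*(O+RP@t[:2]),t[2]])-p).round(1),(r.inv()*T).as_rotvec().round(3))
E
python3 - <<'E'
from h import *
print(pose()[2].as_matrix().round(2))
for sg in(1,-1): rel([(-215,0,231),(-215,0,65)],sg)
E
```

```text
[[ 0.43 -0.   -0.9 ]
 [ 0.9   0.    0.43]
 [ 0.   -1.    0.  ]]
t 0.9 press tcp [-551.3  488. ] 231.3 F [ 0.2 -0.7  0. ] w 85.1 q [ 0.99  0.33 -0.19  1.05  0.    1.44]
(-215, 0, 231) [-4.316e+02  3.000e-01 -4.063e+02] [-0.     1.419 -0.   ]
(-215, 0, 65) [-431.6  166.3 -406.3] [-0.     1.419 -0.   ]
t 0.9 press tcp [-551.3  488. ] 231.3 F [ 0.2 -0.7  0. ] w 85.1 q [ 0.99  0.33 -0.19  1.05  0.    1.44]
(-215, 0, 231) [-4.316e+02  3.000e-01 -4.063e+02] [-0.    -1.723  0.   ]
(-215, 0, 65) [-431.6  166.3 -406.3] [-0.    -1.723  0.   ]
```

Request:
step_arm(steps=[[[-432,0,-406],[0,1.419,0],0],[[-432,0,-406],[0,1.419,0],0],[[-432,0,-406],[0,1.419,0],0],[[-432,0,-406],[0,1.419,0],0],[[-432,0,-406],[0,1.419,0],0],[[-432,0,-406],[0,1.419,0],0],[[-432,0,-406],[0,1.419,0],0],[[-432,0,-406],[0,1.419,0],0],[[-432,0,-406],[0,1.419,0],0],[[-432,0,-406],[0,1.419,0],0],[[-432,0,-406],[0,1.419,0],0],[[-432,0,-406],[0,1.419,0],0],[[-432,0,-406],[0,1.419,0],0],[[-432,0,-406],[0,1.419,0],0],[[-432,0,-406],[0,1.419,0],0],[[-432,0,-406],[0,1.419,0],0]])

```text
time: 2.5
tcp_pos: [416.8, -67.3, 231.3]
orientation: [0.7, -0.699, 0.103, -0.103]
ft_force: [0.2, -0.0, 0.6]
grip_width: 0.001
```

Run:
```python
from h import *
rel([(-215,0,65)])
save("wrist","w1.png");print(arm.spot_in("tray_knob","wrist")[:1],proj(cal("wrist"),[*(O+RP@[-172,0]),105]))
```

```text
t 2.5 press tcp [-216.1    0.7] 231.3 F [ 0.2 -0.   0.6] w 0.1 q [-0.34  0.09 -0.5   0.99  0.    1.53]
(-215, 0, 65) [  1.1 166.3  -0.7] [-0.     0.002 -0.   ]
[{'bbox': [347.8, 140.3, 481.7, 218.7], 'conf': 0.94}] [[365.61802859 193.25339002]]
```

View pics/w1.png

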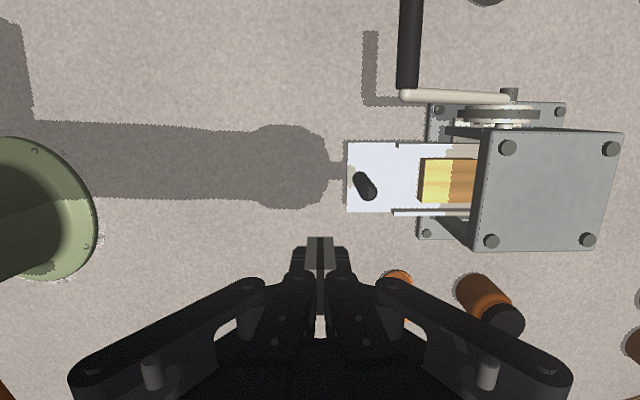

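The knob top shows at about (370,190), against a predicted (366,193), so the estimate is good. Next I descend and push.

Request:
step_arm(steps=[[[0,45,0],[0,0,0],0],[[0,90,0],[0,0,0],0],[[0,130,0],[0,0,0],0],[[0,166,0],[0,0,0],0],[[0,166,0],[0,0,0],0],[[10,166,0],[0,0,0],0],[[16,166,0],[0,0,0],0],[[22,166,0],[0,0,0],0],[[29,166,0],[0,0,0],0],[[36,166,0],[0,0,0],0],[[43,166,0],[0,0,0],0],[[50,166,0],[0,0,0],0],[[57,166,0],[0,0,0],0],[[64,166,0],[0,0,0],0],[[71,166,0],[0,0,0],0],[[76,166,0],[0,0,0],0],[[80,166,0],[0,0,0],0],[[83,166,0],[0,0,0],0],[[85,166,0],[0,0,0],0],[[85,166,0],[0,0,0],0]])

```text
time: 4.6
tcp_pos: [498.8, -92.0, 65.4]
orientation: [-0.7, 0.7, -0.103, 0.103]
ft_force: [0.6, -0.7, 1.5]
grip_width: -0.0
```

Run:
```python
from h import *
rel([(-123,0,65)])
```

```text
t 4.6 press tcp [-130.5    0.9] 65.4 F [ 0.6 -0.7  1.5] w -0.0 q [-0.33  0.43 -0.52  0.62  0.    1.53]
(-123, 0, 65) [ 7.5  0.4 -0.9] [-0.     0.002  0.001]
```

Continuing in small steps until the hard stop shows in the force.

Request:
step_arm(steps=[[[1.5,0,0],[0,0,0],0],[[3,0,0],[0,0,0],0],[[4.5,0,0],[0,0,0],0],[[6,0,0],[0,0,0],0],[[6,0,0],[0,0,0],0]])

```text
time: 5.1
tcp_pos: [504.8, -93.8, 65.4]
orientation: [0.7, -0.7, 0.102, -0.103]
ft_force: [-0.6, 0.4, 1.4]
grip_width: -0.002
```

Request:
step_arm(steps=[[[1,0,0],[0,0,0],0],[[2,0,0],[0,0,0],0],[[3,0,0],[0,0,0],0],[[4,0,0],[0,0,0],0],[[4,0,0],[0,0,0],0]])

```text
time: 5.6
tcp_pos: [506.4, -94.2, 65.2]
orientation: [0.7, -0.699, 0.104, -0.102]
ft_force: [-7.8, 2.4, 8.2]
grip_width: 0.001
```

Run:
```python
from h import *
rel([])
save("wrist","w2.png");save("side","s2.png");b=cv2.imread('pics/s2.png')[150:300,270:430]
cv2.imwrite('pics/s2c.png',cv2.resize(b,None,fx=4,fy=4,interpolation=2))
```

```text
t 5.6 press tcp [-122.5    0.9] 65.2 F [-7.8  2.4  8.2] w 0.1 q [-0.33  0.44 -0.5   0.63 -0.    1.54]
```

View pics/s2c.png

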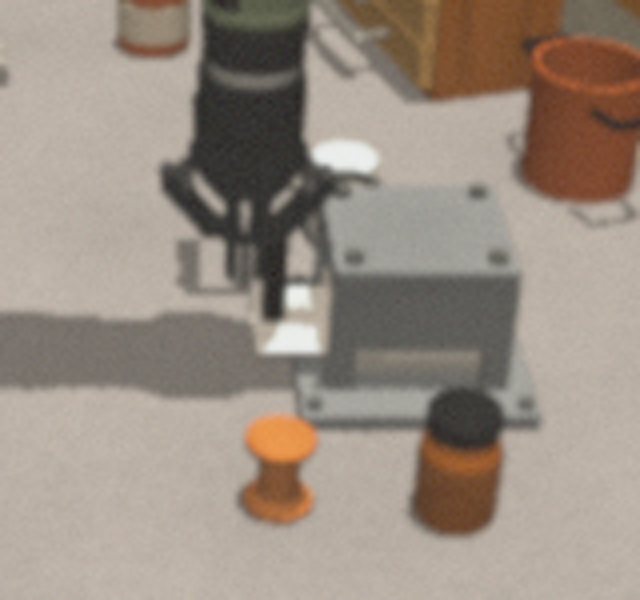

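The tray is against its stop: the TCP stalled at the predicted position and the force rose to 8 N. The side picture shows the lip close to the body at about (290,330). I back off, rise and go above the handle.

Request:
step_arm(steps=[[[2,0,0],[0,0,0],0],[[-25,0,0],[0,0,0],0],[[-25,0,0],[0,0,0],0],[[-25,-45,0],[0,0,0],0],[[-25,-90,0],[0,0,0],0],[[-25,-130,0],[0,0,0],0],[[-25,-165,0],[0,0,0],0],[[-25,-165,45],[0,0,0],60],[[-25,-165,90],[0,0,0],60],[[-25,-165,132],[0,0,0],60],[[-25,-165,132],[0,0,0],60],[[-25,-165,132],[0,0,0],60]])

```text
time: 6.9
tcp_pos: [521.7, 39.8, 230.2]
orientation: [-0.7, 0.7, -0.103, 0.101]
ft_force: [0.4, 0.4, 0.2]
grip_width: 0.703
```

Run:
```python
from h import *
rel([(-147.8,132,231),(-147.8,132,111)])
save("wrist","w3.png");print(arm.spot_in("handle_grip","wrist")[:1],arm.spot_in("tray_knob","wrist")[:1]);c=cal("wrist")
im=cv2.imread('pics/w3.png')
for q,col in[((-147.8,92,130),(0,0,255)),((-147.8,167,130),(0,0,255)),((-100,0,105),(0,255,0))]:
    u=proj(c,[*(O+RP@q[:2]),q[2]])[0];print(q,u.round());cv2.circle(im,tuple(int(v) for v in u.round()),3,col,-1)
cv2.imwrite('pics/w3m.png',im)
```

```text
t 6.9 press tcp [-146.7  133.6] 230.2 F [0.4 0.4 0.2] w 60.0 q [-0.06  0.28 -0.26  1.03 -0.    1.8 ]
(-147.8, 132, 231) [-1.1 -0.8 -1.6] [ 0.001  0.004 -0.002]
(-147.8, 132, 111) [ -0.9 119.2  -1.6] [ 0.001  0.004 -0.002]
[{'bbox': [307.9, 160.0, 452.7, 257.8], 'conf': 0.56}] [{'bbox': [345.4, 248.7, 382.7, 314.7], 'conf': 0.72}]
(-147.8, 92, 130) [319. 242.]
(-147.8, 167, 130) [319. 160.]
(-100, 0, 105) [363. 310.]
```

View pics/w3m.png

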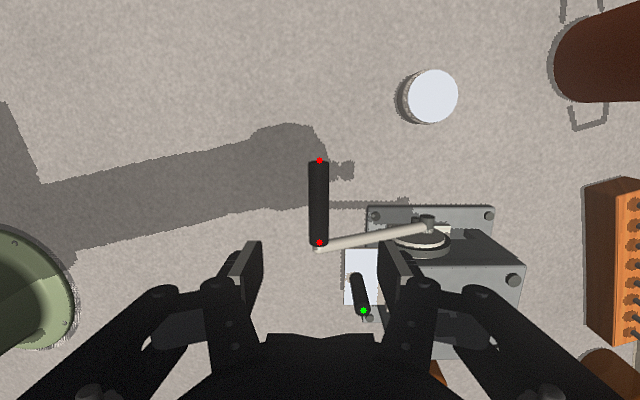

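The handle's predicted ends, at (319,160) and (319,242), lie on the bar, and the predicted home position of the knob (363,310) lies on the knob top. Descending and pinching.

Request:
step_arm(steps=[[[-1,45,-1],[0,0,0],60],[[-1,85,-1],[0,0,0],60],[[-1,110,-1],[0,0,0],60],[[-1,119,-1],[0,0,0],60],[[-1,119,-1],[0,0,0],60],[[-1,119,-1],[0,0,0],0],[[-1,119,-1],[0,0,0],0],[[-1,119,-1],[0,0,0],0],[[-1,119,-1],[0,0,0],0],[[-1,119,-1],[0,0,0],0],[[-1,119,-1],[0,0,0],0]], newtons=40)

```text
time: 8.15
tcp_pos: [519.4, 37.8, 112.4]
orientation: [0.7, -0.699, 0.104, -0.102]
ft_force: [-2.9, -0.3, 5.8]
grip_width: 0.192
```

Run:
```python
from h import *
rel([])
s,p,r=pose();t0=np.radians(25)
for i in range(1,21):
    a=t0+1.134*i/20
    print(i,np.round([130*(np.cos(t0)-np.cos(a)),-130*(np.sin(a)-np.sin(t0))],1).tolist())
```

```text
t 8.15 press tcp [-148.3  131. ] 112.4 F [-2.9 -0.3  5.8] w 16.4 q [-0.07  0.39 -0.43  0.75  0.    1.79]
1 [3.3, -6.6]
2 [7.0, -13.0]
3 [11.0, -19.2]
4 [15.4, -25.1]
5 [20.1, -30.8]
6 [25.1, -36.2]
7 [30.4, -41.3]
8 [36.0, -46.1]
9 [41.8, -50.5]
10 [47.9, -54.7]
11 [54.3, -58.5]
12 [60.8, -61.9]
13 [67.5, -64.9]
14 [74.4, -67.6]
15 [81.4, -69.9]
16 [88.5, -71.7]
17 [95.8, -73.2]
18 [103.0, -74.2]
19 [110.4, -74.8]
20 [117.8, -75.1]
```

Gripped at 16 mm opening. Following the arc, first half.

Request:
step_arm(steps=[[[3.3,-6.6,0],[0,0,0],0],[[7,-13,0],[0,0,0],0],[[11,-19.2,0],[0,0,0],0],[[15.4,-25.1,0],[0,0,0],0],[[20.1,-30.8,0],[0,0,0],0],[[25.1,-36.2,0],[0,0,0],0],[[30.4,-41.3,0],[0,0,0],0],[[36,-46.1,0],[0,0,0],0],[[41.8,-50.5,0],[0,0,0],0],[[47.9,-54.7,0],[0,0,0],0],[[47.9,-54.7,0],[0,0,0],0]], newtons=40)

```text
time: 9.25
tcp_pos: [560.8, 25.6, 168.5]
orientation: [0.7, -0.699, 0.107, -0.099]
ft_force: [-18.7, 4.8, 15.7]
grip_width: 0.195
```

Run:
```python
from h import *
rel([(-30,131,187.3)])
save("side","s4.png");b=cv2.imread('pics/s4.png')[120:270,270:430]
cv2.imwrite('pics/s4c.png',cv2.resize(b,None,fx=4,fy=4,interpolation=2))
```

```text
t 9.25 press tcp [-105.2  131.3] 168.5 F [-18.7   4.8  15.7] w 16.6 q [-0.09  0.4  -0.25  0.93  0.    1.78]
(-30, 131, 187.3) [ 74.9 -19.6  -0.5] [-0.     0.002 -0.012]
```

View pics/s4c.png

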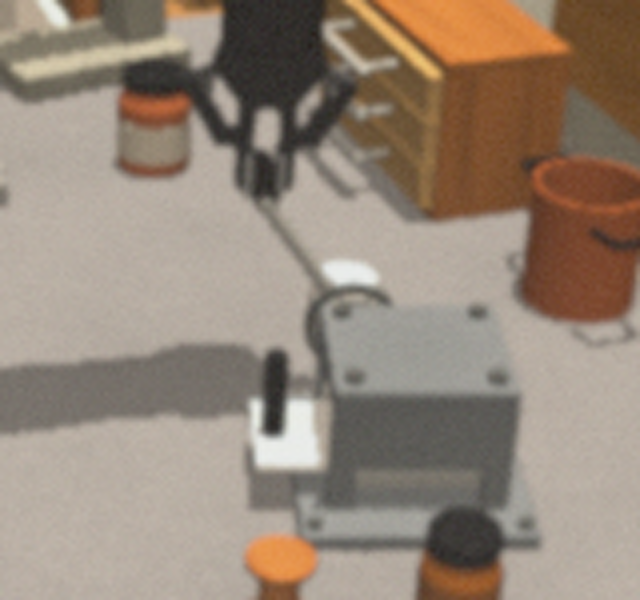

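Run:
```python
from h import *
c=cal("side");print("ang: arm end y88, mid-arm, handle end 167")
for d in(50,54,57,60):
    a=np.radians(d);out=[]
    for r,y in((130,88),(80,88),(130,132)):
        u=proj(c,[*(O+RP@[-30-r*np.cos(a),y]),75+r*np.sin(a)])[0];out.append(((u-[270,120])*4).round().tolist())
    print(d,out)
rel([])
```

```text
ang: arm end y88, mid-arm, handle end 167
50 [[253.0, 212.0], [294.0, 259.0], [250.0, 185.0]]
54 [[263.0, 206.0], [301.0, 255.0], [260.0, 179.0]]
57 [[271.0, 201.0], [305.0, 252.0], [268.0, 174.0]]
60 [[279.0, 197.0], [310.0, 249.0], [276.0, 170.0]]
t 9.3 press tcp [-105.3  131.3] 168.4 F [-18.4   5.1  16.5] w 16.3 q [-0.09  0.4  -0.25  0.93  0.    1.78]
```

The side picture shows the arm at about 54.5° (handle at (262,178)), so the lever is near 0.52 rad, with the tray home and the bar inside the pads. Continuing the arc with slightly less grip.

Request:
step_arm(steps=[[[9,-4.5,0],[0,0,0],0],[[16,-8.5,0],[0,0,0],0],[[23,-12,0],[0,0,0],0],[[30,-15,0],[0,0,0],0],[[37,-17.5,0],[0,0,0],0],[[44,-20,0],[0,0,0],0],[[52,-22,0],[0,0,0],0],[[59,-23.5,0],[0,0,0],0],[[66,-24,0],[0,0,0],0],[[72,-24.5,0],[0,0,0],0],[[72,-24.5,0],[0,0,0],0],[[72,-24.5,0],[0,0,0],0]], newtons=30)

```text
time: 10.5
tcp_pos: [630.0, 5.0, 193.8]
orientation: [0.7, -0.699, 0.107, -0.099]
ft_force: [-4.8, 0.8, 4.5]
grip_width: 0.189
```

Run:
```python
from h import *
rel([(-30,131,187.3)])
save("side","s5.png");b=cv2.imread('pics/s5.png')[120:270,270:430]
cv2.imwrite('pics/s5c.png',cv2.resize(b,None,fx=4,fy=4,interpolation=2))
c=cal("side")
for d in(75,80,85,90,95):
    a=np.radians(d);out=[]
    for r,y in((130,88),(80,88),(130,132)):
        u=proj(c,[*(O+RP@[-30-r*np.cos(a),y]),75+r*np.sin(a)])[0];out.append(((u-[270,120])*4).round().tolist())
    print(d,out)
```

```text
t 10.5 press tcp [-32.9 131.7] 193.8 F [-4.8  0.8  4.5] w 16.1 q [-0.11  0.51 -0.01  1.06  0.    1.75]
(-30, 131, 187.3) [ 3.   6.4 -0.7] [-0.001  0.002 -0.011]
75 [[323.0, 181.0], [337.0, 240.0], [318.0, 155.0]]
80 [[339.0, 178.0], [346.0, 238.0], [333.0, 152.0]]
85 [[354.0, 176.0], [356.0, 237.0], [348.0, 150.0]]
90 [[370.0, 176.0], [365.0, 237.0], [364.0, 150.0]]
95 [[385.0, 177.0], [375.0, 237.0], [379.0, 151.0]]
```

View pics/s5c.png

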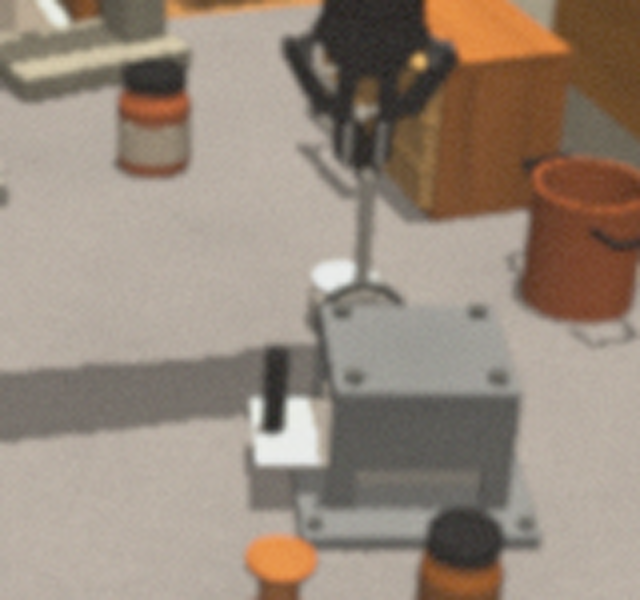

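The arm stands nearly vertical: the bar runs from (367,170) to (364,280), against a prediction of 365–370 for 90°. Next I hold still and check the tray and how steady the lever is.

Request:
step_arm(steps=[[[1,2,0],[0,0,0],0],[[1,2,0],[0,0,0],0],[[1,2,0],[0,0,0],0],[[1,2,0],[0,0,0],0],[[1,2,0],[0,0,0],0],[[1,2,0],[0,0,0],0],[[1,2,0],[0,0,0],0],[[1,2,0],[0,0,0],0]], newtons=40)

```text
time: 11.35
tcp_pos: [630.8, 4.8, 193.8]
orientation: [0.7, -0.699, 0.106, -0.099]
ft_force: [-5.3, 0.7, 5.2]
grip_width: 0.191
```

Run:
```python
from h import *
rel([])
for n in("side","top"):
    save(n,n+"6.png");c=cal(n);print(n,[d["bbox"] for d in arm.spot_in("tray_knob",n)[:1]])
    for x in(-100,-105,-110): print(x,proj(c,[*(O+RP@[x,0]),111])[0].round(1), proj(c,[*(O+RP@[x,0]),43])[0].round(1))
a=cv2.imread('pics/side6.png')[195:265,315:395];b=cv2.imread('pics/top6.png')[150:220,310:390]
cv2.imwrite('pics/c6.png',cv2.resize(np.hstack([a,b]),None,fx=5,fy=5,interpolation=2))
rel([])
```

```text
t 11.35 press tcp [-32.2 131.7] 193.8 F [-5.3  0.7  5.2] w 16.3 q [-0.11  0.51 -0.01  1.06  0.    1.75]
side [[330.7, 207.4, 355.6, 235.1]]
-100 [338.8 207.4] [337.8 227.3]
-105 [337.1 207.4] [336.1 227.3]
-110 [335.3 207.3] [334.4 227.3]
top [[335.2, 180.8, 359.9, 202.5]]
-100 [347.6 191.2] [346.2 193.6]
-105 [347.2 192.6] [345.8 195. ]
-110 [346.8 194. ] [345.5 196.3]
t 11.55 press tcp [-32.1 131.7] 193.7 F [-5.  2.  6.] w 16.6 q [-0.11  0.51 -0.01  1.06  0.    1.75]
```

View pics/c6.png

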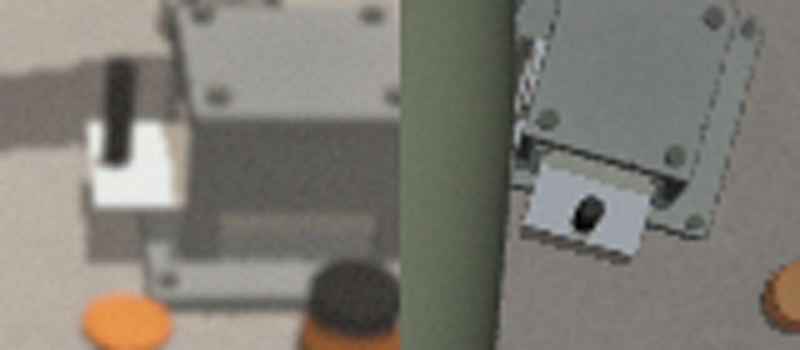

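The knob top is at about (339,207) in the side view, which matches the home prediction (338.8,207.4). The pose and forces are steady, so I hand the job in.

```bash
python3 -c "
from bench import arm
print(arm.sign_off())"
```

```text
the job is handed in; nothing more can be done
None
```

I pushed the tray home, then swung the cam lever up to the top and handed the job in with the fingers still holding the handle. No verdict came back. The clock stood at about 11.6 s of the 46 s allowed.

- **Tray:** I pushed the knob with the fingers shut until the gripper stalled against the hard stop, where I expected it, at about 8 N. After the lift, the side picture put the knob within about 1 pixel (3 mm) of its home position.
- **Lever:** The pictures put the arm at about 88–90°, and the gripper was about 2 mm short of the spot above the pivot. The pose and forces stayed steady over the last second (about 5 N horizontally and 5–6 N vertically, at 40 N grip).
- **Other things:** The gripper kept clear of the bystanders throughout. I saw the spool and dye jar in place in the last pictures and did not measure the others.

Two readings did not agree:
- **Bar in the pads:** By the heights, the handle bar slid about 6 mm towards the fingertips during the swing, yet the vertical force read upwards, which does not fit. The bar was still firmly between the pads at the end.
- **Force mid-swing:** It reached about 25 N in total, more than the spring alone explains, but well under the limits.

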